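# Third hand: hold a shelf rung against the upright for screwing

## Robot

A 6-joint arm with a two-finger parallel gripper is mounted at the origin on the work surface. World frame = base frame: x ahead of the robot, y to its left, z up, the work surface at z = 0. Lengths are in m, angles in rad, forces in N, time in s.
With the tool pointing down it reaches from about 0.275 to 0.775 m from the base axis. Payload 14.6 kg.
Tool frame: the origin (TCP) lies on the centre line of the jaws, within the pads' length; the fingertips stand 14 mm ahead of it and the grasp point (between the pads) lies 5 mm behind it; z points along the fingers, y is the line along which they close (so a half turn about z gives the same grasp; the last joint's range is limited). The gripper opens to 85 mm and grips with 20 to 120 N. Pads are 22 mm wide; open, the fingers measure 114 mm over their backs; the gripper's body (76 mm by 85 mm) begins 54 mm behind the grasp point. The pads swing forward as they close: fully open they stand 13 mm farther back than shut.
Start: joints at [-0.155, 0.263, -0.048, 1.259, 0, 1.415], TCP at [0.525, -0, 0.223] pointing down, gripper open.
Joint ranges: [-2.65, 2.65], [-0.89, 1.7], [-1.18, 1.37], [-2.13, 2.11], [-1.35, 1.29], [-3.14, 3.14]. Speed limits (rad/s): [1.89, 1.89, 2.57, 2.79, 3.14, 3.14].

## Interface

Orientations are given as a rotation vector (axis times angle).
In Python, from plant import monitor, capture, order gives the robot as it stands. The module is installed in compiled form; this text tells all that it offers.
- The arm moves only by the shell command python3 -m inch 'ROWS' [OPENING] [FORCE]. ROWS is JSON, a list of rows, each a list of 2 entries, a list of its own where there are three numbers: the shift along the tool's x, y, z normalised to -1 to 1, where 1 is 0.1 m, then the turn, a rotation vector about the tool's x, y, z normalised to -1 to 1, where 1 is 60 degrees. In form: [[[dx, dy, dz], [wx, wy, wz]], ...]. A call has exactly 5 rows; each row is the pose to reach, as a shift and turn from the pose commanded when the call began, along the tool's axes at that moment; what a row does not reach only later rows make up. A row lasts 1/12 s, in which the tool goes at most 41.7 mm and 7.16 degrees, less where a joint would pass 70% of its speed; a pose out of reach is approached as far as the arm can. A call with a number of a shift or a turn outside -1 to 1 is refused whole. A call with a gripper value outside its range is refused whole. OPENING is the opening, from -1 (shut) to 1 (fully open), set as the call begins (- or left out, the last holds). The fingers move at their own pace and stop on an object; FORCE is the grip in N (left out, the last holds). Time passes only in rows, so rows that repeat a pose let the fingers close, or fill a call up. It gives the time, the measured TCP pose, the force, the opening and the grip force at its end, in the units of the state.
- monitor.read_state(): the state, without advancing time (a new reading comes with each control period).
- capture(name): name is "scene" or "side" or "wrist"; returns a dict with "image" (420x560x3 uint8, blue, green, red), "mtx" (3x3 intrinsics, pixels), "k1" (the pictures are not rectified: a ray, as slopes to the right and down, at radius r is drawn at 1 + k1 r^2 times it, then the intrinsics apply), "origin" and "rotation" of the camera in the world. Camera axes: x right, y down, z forward; pixel columns grow to the right and rows downward; lengths in m; the calibration is good to about 2 mm. A picture is of the moment at which its call begins. There is no depth.
- order.close_job(): hands the job in; it is judged then, once.
The state is a dict: "clock": time; "joint_positions": joint angles; "joint_vel": joint speeds; "joint_torque": joint torques, N m; "eef_pos": TCP position; "orientation": TCP orientation; "contact_force": force on the tool from outside, world axes, zero at the start; "moment": the same for the moment, N m; "grip_width": finger opening in m; "gripper_force": force on a finger pad.
Only numpy, scipy, OpenCV 4.12 (cv2) and the standard library are available. Lean on these libraries where they do the work, as an engineer would, in place of code of your own. Each camera call takes 0.05 s, during which the arm holds its last target. There are 200 camera calls.

## Task

Pick up the loose pine rung (the 200 mm length, not the short offcut) and lay it flat on the jig bed with its side against the squaring block and its end butted square against the inner face of the clamped upright. Then push it end-on against the upright with a steady 5 to 20 newtons, never ramming it, and keep that up for at least two seconds so that a colleague can drive the screw; finish while still holding and pushing it, without letting go. Leave everything else on the table where it lies.

Things in the scene. Friction and masses are not known exactly. Their poses are not given: they have to be found in the camera images.
- jig: Fixed assembly jig: plywood bed 300 (x) by 260 (y) by 18 mm; origin at the centre of its underside on the table, z up, bed top at z = 18 mm. The pine upright lies along y on its +x side (away from the robot), held by two toggle clamps at y = +-105 mm (arms 76 mm, handle tips 150 mm above the table, all at x above 78 mm). Place and yaw vary.
- upright: The pine upright, 40 mm (x) by 300 mm (y) by 28 mm (z), clamped in the jig and immovable; origin at the centre of its underside, on the bed, at x = 90 mm of the jig. Its inner face, which the rung's end is pressed against, is its -x face, 20 mm from the origin (x = 70 mm of the jig); its axes are parallel to the jig's.
- block: Squaring block, hardwood, 55 (x) by 45 (y) by 28 mm (z), fixed on the bed just before the upright's inner face by a black star knob on top (30 mm across, top 50 mm above the bed); origin at the centre of its underside, axes parallel to the jig's. The rung's side goes against its -y face (22.5 mm from the origin). Its place along y varies.
- rung: The loose rung: a plain pine bar 200 mm long (its x), 40 mm wide (y), 28 mm high (z), about 115 g (varies), lying flat on the table left or right of the jig. Both ends are alike. Origin at the centre of its underside. Wood rubs: a rung that is also pressed down on the bed loses about 0.6 of that down force from its push on the upright.
- rung_mid (a point): Centre of the rung, 14 mm above its underside; axes as the rung's. In place, it is 14 mm above the bed, 100 mm from the upright's inner face, and 42.5 mm to the -y side of the block's origin.
- offcut: A short pine offcut, 90 mm (x) by 40 mm (y) by 28 mm (z), lying flat on the other side of the jig from the rung; origin at the centre of its underside. Not to be moved.
- driver: Cordless driver lying on its side on the table right of the jig (-y), about 175 mm (x, from -25 to 150) by 195 mm (y, from -65 to 130), 64 mm high; origin on the table under the motor. Not to be moved.
- glue: Closed white glue bottle, 56 mm across, 165 mm high, standing on the table beyond the left of the jig's far side; origin at the centre of its base. Not to be moved.
- tape: Closed tape measure, 72 by 66 mm, 40 mm high, on the table between the robot and the jig's left side; origin at the centre of its underside. Not to be moved.
- screws: Open black screw tray, 75 by 115 mm, 30 mm high, on the table left of the jig (+y); origin at the centre of its underside. Not to be moved.
- pencil: Flat carpenter's pencil, 150 mm (x) by 13 mm by 8 mm, lying on the jig bed near its -y edge; origin at the centre of its underside. Not to be moved.
Things that resemble listed ones, but are neither listed nor needed, are in the scene too. Leave any orange or turquoise look-alike of the rung alone.

How it is judged:
By the outcome, as a careful person would: the job done as asked, in the order asked, and still so for the second after the job is handed in, while the arm keeps its last pose, push and grip.
It also fails if it takes over 58 s, if anything falls off the work surface, if the arm or the gripper's body presses on something with over 40 N, if the wrist force passes 120 N, or if a joint passes its speed limit or range.

## Working session

There is one attempt and no reset: what is moved stays moved. The work goes in short steps, Python scripts to look and compute and a shell command to move; the robot and the scene stay as the last step left them, time stands still between calls to the robot, and variables do not carry over. Pictures are saved under pics/ and viewed, at most 10 in all, crops included, and the job is handed in when it is done.

```bash
mkdir -p pics; cat > h.py <<'E'
import numpy as np,cv2,pickle
from scipy.spatial.transform import Rotation as R
from plant import monitor,capture,order
def snap(n,f):
    c=capture(n); pickle.dump(c,open(f'pics/{f}.pkl','wb')); cv2.imwrite(f'pics/{f}.png',c['image']); return c
def load(f): return pickle.load(open(f'pics/{f}.pkl','rb'))
def rays(c,px):
    px=np.array(px,float).reshape(-1,2); K=np.array(c['mtx'])
    d=np.c_[(px-K[:2,2])/[K[0,0],K[1,1]]]; u=d.copy()
    for _ in range(30): u=d/(1+c['k1']*(u**2).sum(1,keepdims=True))
    return np.c_[u,np.ones(len(u))]@np.array(c['rotation']).T
def onz(c,px,z):
    v=rays(c,px); o=np.array(c['origin']); return o+v*((z-o[2])/v[:,2:])
def tri(cs,pxs):
    A=np.zeros((3,3));b=np.zeros(3)
    for c,p in zip(cs,pxs):
        v=rays(c,p)[0];v/=np.linalg.norm(v);P=np.eye(3)-np.outer(v,v);A+=P;b+=P@np.array(c['origin'])
    return np.linalg.solve(A,b)
def proj(c,X):
    X=np.array(X,float).reshape(-1,3); q=(X-np.array(c['origin']))@np.array(c['rotation'])
    s=q[:,:2]/q[:,2:]; s=s*(1+c['k1']*(s**2).sum(1,keepdims=True)); K=np.array(c['mtx'])
    return s*[K[0,0],K[1,1]]+K[:2,2]
def st():
    s=monitor.read_state(); return s
E
python3 - <<'E'
from h import *
ims=[]
for n in ('scene','side','wrist'):
    c=snap(n,n+'0'); print(n,np.round(c['origin'],3),np.round(c['rotation'],3).tolist(),np.round(c['mtx'],1).tolist(),c['k1'])
s=st(); print({k:np.round(v,3).tolist() for k,v in s.items()})
E
ls
```

```text
scene [0.878 0.315 0.862] [-1.253, -2.508, 0.742] [[389.2, 0.0, 283.7], [0.0, 389.2, 210.0], [0.0, 0.0, 1.0]] -0.019262991266127894
side [ 0.393 -0.67   0.814] [-2.406, 0.08, -0.046] [[401.9, 0.0, 287.4], [0.0, 401.9, 215.0], [0.0, 0.0, 1.0]] 0.017915574994717007
wrist [0.524 0.074 0.373] [2.846, 0.001, -0.001] [[304.2, 0.0, 279.1], [0.0, 304.2, 210.7], [0.0, 0.0, 1.0]] -0.0662878568022586
{'clock': 0.15, 'joint_positions': [-0.155, 0.263, -0.049, 1.259, -0.0, 1.415], 'joint_vel': [0.0, -0.001, 0.001, -0.001, 0.0, -0.001], 'joint_torque': [0.002, -63.782, 38.465, 0.011, -0.0, 0.0], 'eef_pos': [0.525, 0.0, 0.223], 'orientation': [-2.221, -2.221, 0.001], 'contact_force': [0.369, 0.476, -0.204], 'moment': [-0.014, 0.003, 0.0], 'gripper_force': 0.0, 'grip_width': 0.085}
h.py
pics
```

View pics/scene0.png

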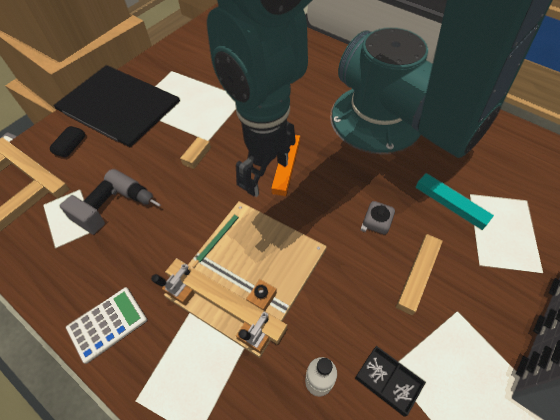

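View pics/side0.png

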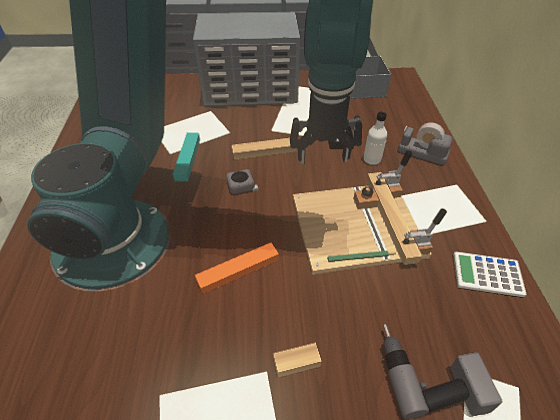

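The scene view shows these bars:

| Bar | Scene px | Side px |
|---|---|---|
| Pine bar | (421,274) | (265,148) |
| Short pine offcut | (195,151) | (298,359) |
| Orange look-alike | (287,163) | not noted |
| Turquoise look-alike | (455,201) | not noted |

The long pine bar left of the jig fits the rung. It is plain pine, about 200 mm long, and on the opposite side of the jig from the offcut. The jig is at scene (245,280), and the block with its knob is at (262,292). I'll confirm with one enlarged crop.

```bash
sed -i "s/c=capture(n);/c=capture(n); c['rotation']=R.from_rotvec(c['rotation']).as_matrix();/" h.py
python3 - <<'E'
from h import *
for n in ('scene','side','wrist'):
    c=load(n+'0'); c['rotation']=R.from_rotvec(c['rotation']).as_matrix(); pickle.dump(c,open(f'pics/{n}0.pkl','wb'))
a=load('scene0')['image']; b=load('side0')['image']
A=cv2.resize(a[220:330,380:460],None,fx=5,fy=5,interpolation=2)   # 400x550
B=cv2.resize(b[120:175,225:305],None,fx=5,fy=5,interpolation=2) #400x275
C=cv2.resize(a[130:185,160:240],None,fx=5,fy=5,interpolation=2)
cv2.imwrite('pics/crop1.png',np.hstack([A,np.vstack([B,C])]))
J=cv2.resize(a[200:355,145:335],None,fx=3.8,fy=3.8,interpolation=2); cv2.imwrite('pics/crop2.png',J)
E
```

```text
(no output)
```

View pics/crop1.png

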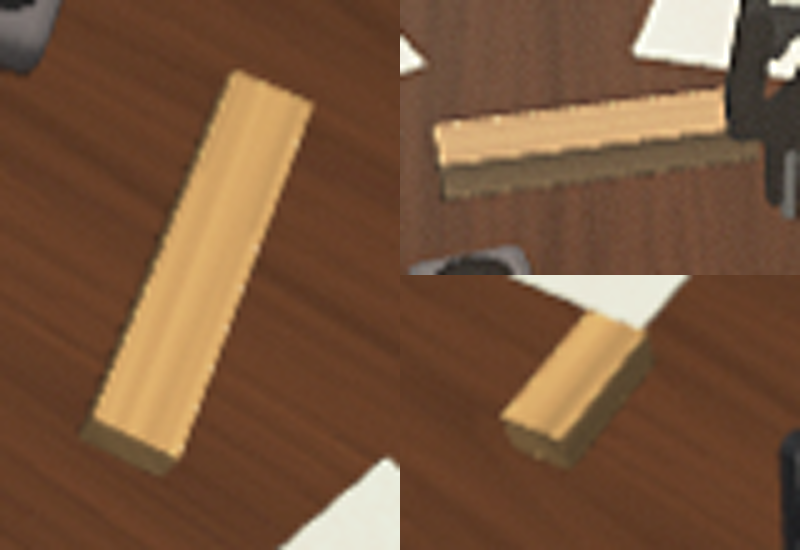

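View pics/crop2.png

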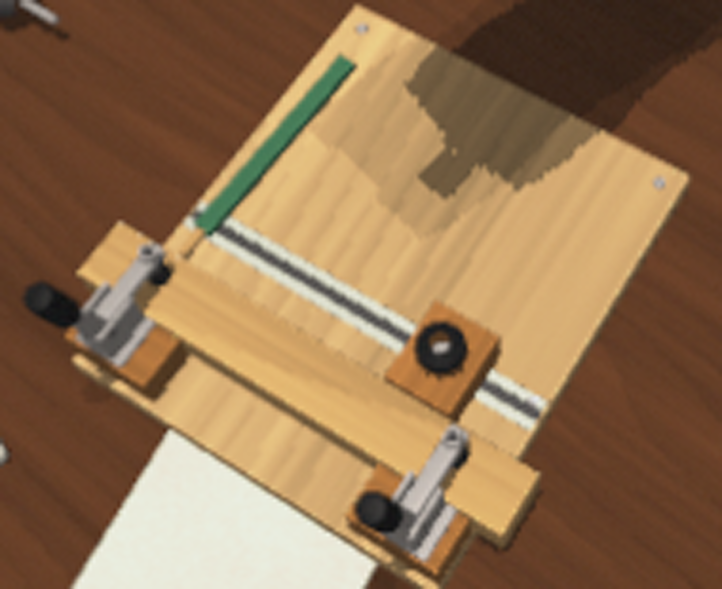

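View pics/wrist0.png

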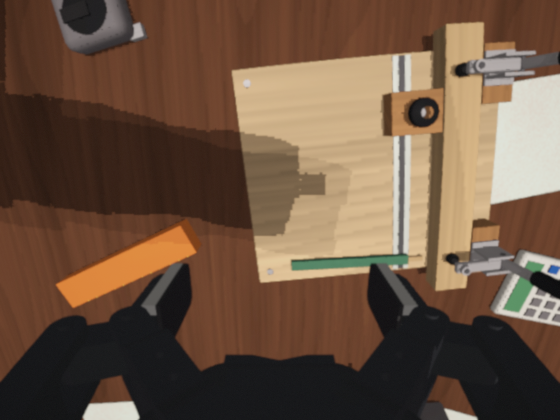

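The crops confirm the candidate. It is a plain pine bar about 5 times as long as it is wide, with top corners at scene (426,234), (442,240), (416,311) and (399,304); the other bar is short. The jig's corners, upright and block are clear in both the scene and wrist views. Next I fit their poses.

```bash
cat > fit.py <<'E'
from h import *
from scipy.optimize import least_squares
def fit(obs,x0,zfree=False):
    # obs: list of (cam, pts Nx3 local, px Nx2); x=[X,Y,yaw(,z)]
    def f(x):
        M=R.from_euler('z',x[2]).as_matrix(); t=np.array([x[0],x[1],x[3] if zfree else 0])
        return np.concatenate([(proj(c,np.array(p)@M.T+t)-np.array(q)).ravel() for c,p,q in obs])
    r=least_squares(f,list(x0)+([0.] if zfree else []),x_scale=0.01,loss='soft_l1'); return r.x,r.fun
E
python3 - <<'E'
from fit import *
S,D,W=load('scene0'),load('side0'),load('wrist0')
u=lambda q,ox,oy,s:(np.array(q,float)+.5)/s-.5+[ox,oy]
jp=[[-.15,-.13,.018],[-.15,.13,.018],[.07,-.15,.046],[.07,.15,.046],[.11,-.15,.046],[.11,.15,.046]]
js=u([[358,5],[690,178],[120,222],[540,475],[78,270],[500,530]],145,200,3.8)
jw=[[260,283],[233,70],[433,289],[447,23],[466,291],[482,23]]
for o in ([(S,jp,js)],[(W,jp,jw)],[(S,jp,js),(W,jp,jw)]):
    for z in (0,1):
        x,r=fit(o,[.6,0,0],z); print('jig',x.round(4),np.abs(r).max().round(1))
rp=[[a,b,.028] for a,b in ((-.1,.02),(-.1,-.02),(.1,-.02),(.1,.02))]
rs=u([[313,103],[233,70],[95,420],[183,458]],380,220,5)
# which end: find positions assuming z=.028
print(onz(S,rs,.028).round(4).tolist())
sd=u([[433,125],[440,165]],225,120,5)-np.array([80,0])
print('side',sd,onz(D,sd,.028).round(4).tolist(), 'predicted', proj(D,onz(S,rs,.028)).round(1).tolist())
for i,j in ((0,0),(1,1)): print('tri',tri([S,D],[rs[i],sd[j]]).round(4))
E
```

```text
jig [0.6351 0.0134 0.0988] 1.9
jig [ 0.6337  0.0115  0.0995 -0.0055] 1.4
jig [0.6345 0.0108 0.0988] 2.9
jig [ 0.635   0.011   0.0991 -0.0016] 3.4
jig [0.6345 0.0114 0.0998] 3.1
jig [ 0.6348  0.0116  0.0997 -0.0027] 4.3
[[0.2975, 0.3455, 0.028], [0.3039, 0.3063, 0.028], [0.5014, 0.3363, 0.028], [0.4937, 0.3752, 0.028]]
side [[231.2 144.6]
 [232.6 152.6]] [[0.2981, 0.3438, 0.028], [0.3033, 0.3044, 0.028]] predicted [[231.0, 144.3], [232.8, 152.2], [296.3, 143.9], [292.9, 136.4]]
tri [0.2976 0.3453 0.0273]
tri [0.303  0.3063 0.0266]
```

The scene and side views agree, with the rung's top at 27 mm. Rung centre is about (0.399, 0.341) with yaw 0.151, and the jig is at (0.6345, 0.0114) with yaw 0.099. I'll move above the rung, gripping 15 mm on the robot side of its centre, then turn the tool by −98.7° about its z.

```bash

python3 -m inch '[[[0.2,-0.08,0],[0,0,0]],[[0.4,-0.16,0],[0,0,0]],[[0.6,-0.24,0],[0,0,0]],[[0.8,-0.32,0],[0,0,0]],[[1,-0.4,0],[0,0,0]]]' 1 60
python3 -m inch '[[[0.2,-0.08,0],[0,0,0]],[[0.4,-0.16,0],[0,0,0]],[[0.6,-0.24,0],[0,0,0]],[[0.8,-0.32,0],[0,0,0]],[[1,-0.4,0],[0,0,0]]]'
python3 -m inch '[[[0.2,-0.08,0],[0,0,0]],[[0.4,-0.16,0],[0,0,0]],[[0.6,-0.24,0],[0,0,0]],[[0.8,-0.32,0],[0,0,0]],[[1,-0.4,0],[0,0,0]]]'
python3 -m inch '[[[0.13,-0.07,0],[0,0,0]],[[0.26,-0.14,0],[0,0,0]],[[0.39,-0.21,0],[0,0,0]],[[0.39,-0.21,0],[0,0,0]],[[0.39,-0.21,0],[0,0,0]]]'
python3 -m inch '[[[0,0,0],[0,0,-0.11]],[[0,0,0],[0,0,-0.22]],[[0,0,0],[0,0,-0.33]],[[0,0,0],[0,0,-0.44]],[[0,0,0],[0,0,-0.55]]]'
python3 -m inch '[[[0,0,0],[0,0,-0.11]],[[0,0,0],[0,0,-0.22]],[[0,0,0],[0,0,-0.33]],[[0,0,0],[0,0,-0.44]],[[0,0,0],[0,0,-0.55]]]'
python3 -m inch '[[[0,0,0],[0,0,-0.11]],[[0,0,0],[0,0,-0.22]],[[0,0,0],[0,0,-0.33]],[[0,0,0],[0,0,-0.44]],[[0,0,0],[0,0,-0.544]]]'
python3 -m inch '[[[0,0,0],[0,0,0]],[[0,0,0],[0,0,0]],[[0,0,0],[0,0,0]],[[0,0,0],[0,0,0]],[[0,0,0],[0,0,0]]]'
python3 - <<'E'
from h import *
c=snap('wrist','wrist1'); s=st(); print({k:np.round(v,4).tolist() for k,v in s.items()}); print(R.from_rotvec(s['orientation']).as_matrix().round(3).tolist())
E
```

```text
clock: 0.57
eef_pos: [0.4844, 0.1008, 0.2227]
orientation: [-2.222, -2.221, 0.0]
contact_force: [0.4, 0.1, -0.0]
grip_width: 0.0851
gripper_force: 0.0
clock: 0.98
eef_pos: [0.4444, 0.2009, 0.2228]
orientation: [-2.221, -2.221, 0.0]
contact_force: [0.3, 0.6, -0.3]
grip_width: 0.0854
gripper_force: 0.0
clock: 1.4
eef_pos: [0.4043, 0.3009, 0.2227]
orientation: [-2.221, -2.221, 0.001]
contact_force: [0.2, -0.2, -0.9]
grip_width: 0.0854
gripper_force: 0.0
clock: 1.82
eef_pos: [0.3837, 0.3392, 0.2227]
orientation: [2.22, 2.223, -0.001]
contact_force: [-0.4, 0.1, -0.6]
grip_width: 0.0854
gripper_force: 0.0
clock: 2.23
eef_pos: [0.3845, 0.3381, 0.2228]
orientation: [1.492, 2.764, -0.001]
contact_force: [-0.0, 0.6, -0.9]
grip_width: 0.0851
gripper_force: 0.0
clock: 2.65
eef_pos: [0.3845, 0.3382, 0.2228]
orientation: [0.646, 3.075, -0.0]
contact_force: [1.3, 0.2, 0.1]
grip_width: 0.0854
gripper_force: 0.0
clock: 3.07
eef_pos: [0.3845, 0.3381, 0.2228]
orientation: [0.244, -3.132, 0.0]
contact_force: [0.8, 0.4, -0.7]
grip_width: 0.0854
gripper_force: 0.0
clock: 3.48
eef_pos: [0.3841, 0.3389, 0.2229]
orientation: [0.234, -3.133, 0.0]
contact_force: [0.4, 0.5, -0.0]
grip_width: 0.0851
gripper_force: 0.0
{'clock': 3.5333, 'joint_positions': [0.5639, 0.2411, -0.0789, 1.2507, -0.0, 0.4144], 'joint_vel': [0.0027, 0.0017, 0.0002, -0.0004, -0.0016, -0.0062], 'joint_torque': [-0.125, -61.6217, 38.4091, 0.0007, -0.0033, 0.039], 'eef_pos': [0.3841, 0.3389, 0.2229], 'orientation': [-0.2345, 3.1328, 0.0], 'contact_force': [-0.193, 0.3686, -0.4373], 'moment': [0.029, -0.0109, 0.0109], 'gripper_force': 0.0, 'grip_width': 0.0852}
[[-0.989, -0.149, 0.0], [-0.149, 0.989, 0.0], [-0.0, 0.0, -1.0]]
```

View pics/wrist1.png

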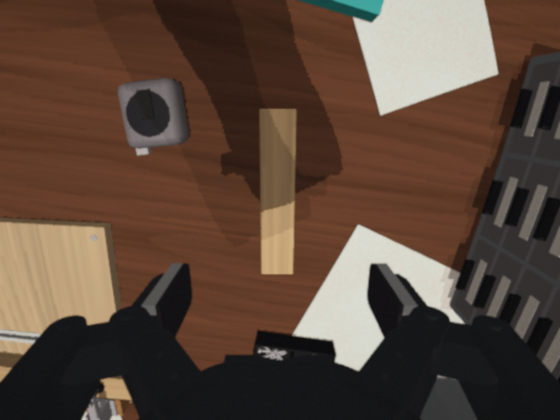

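The wrist view shows the rung vertical and centred between the fingers, with corners at (260,109), (296,109), (293,274) and (261,274). The tape measure at (152,115) is well clear. I'll check the numbers before descending.

```bash
python3 - <<'E'
from h import *
W=load('wrist1'); q=[[260,109],[296,109],[293,274],[261,274]]
p=onz(W,q,.028); print(p.round(4).tolist(),p.mean(0).round(4)); 
for a,b in((0,3),(1,2)): d=p[b]-p[a]; print(np.arctan2(d[1],d[0]))
s=st();M=R.from_rotvec(s['orientation']).as_matrix(); print('in tool',((p-s['eef_pos'])@M).round(4).tolist())
S=load('scene0'); rs=np.array([[442.1,240.2],[426.2,233.6],[398.6,303.6],[416.2,311.2]])
for a,b in zip(rs[[0,1,2,3]],np.array(q)[[1,0,3,2]]): print('tri',tri([S,W],[a,b]).round(4))
E
```

```text
[[0.3029, 0.3054, 0.028], [0.2971, 0.344, 0.028], [0.4942, 0.373, 0.028], [0.5002, 0.3328, 0.028]] [0.3986 0.3388 0.028 ]
0.1378641690583337
0.1459699582675975
in tool [[0.0853, -0.021, 0.1949], [0.0852, 0.018, 0.1949], [-0.1139, 0.0173, 0.1949], [-0.114, -0.0233, 0.1949]]
tri [0.297  0.3447 0.0272]
tri [0.3029 0.3058 0.0267]
tri [0.5009 0.3346 0.0269]
tri [0.494  0.3741 0.0283]
```

```bash

python3 -m inch '[[[0,-0.01,0.2],[0,0,0]],[[0,-0.01,0.4],[0,0,0]],[[0,-0.01,0.6],[0,0,0]],[[0,-0.01,0.8],[0,0,0]],[[0,-0.01,1],[0,0,0]]]'
python3 -m inch '[[[0,0,0.2],[0,0,0]],[[0,0,0.4],[0,0,0]],[[0,0,0.6],[0,0,0]],[[0,0,0.8],[0,0,0]],[[0,0,0.95],[0,0,0]]]'
python3 -m inch '[[[0,0,0.05],[0,0,0]],[[0,0,0.1],[0,0,0]],[[0,0,0.1],[0,0,0]],[[0,0,0.1],[0,0,0]],[[0,0,0.1],[0,0,0]]]'
python3 -m inch '[[[0,0,0],[0,0,0]],[[0,0,0],[0,0,0]],[[0,0,0],[0,0,0]],[[0,0,0],[0,0,0]],[[0,0,0],[0,0,0]]]' -1 60
python3 -m inch '[[[0,0,0],[0,0,0]],[[0,0,0],[0,0,0]],[[0,0,0],[0,0,0]],[[0,0,0],[0,0,0]],[[0,0,0],[0,0,0]]]'
```

```text
clock: 3.95
eef_pos: [0.3841, 0.338, 0.122]
orientation: [-0.235, 3.133, 0.0]
contact_force: [1.6, 0.1, -0.8]
grip_width: 0.0856
gripper_force: 0.0
clock: 4.37
eef_pos: [0.3838, 0.3378, 0.0265]
orientation: [0.235, -3.132, 0.001]
contact_force: [-0.3, -0.7, -0.8]
grip_width: 0.085
gripper_force: 0.0
clock: 4.78
eef_pos: [0.3846, 0.3383, 0.0187]
orientation: [-0.236, 3.132, 0.001]
contact_force: [-0.6, 0.6, -0.0]
grip_width: 0.0856
gripper_force: 0.0
clock: 5.2
eef_pos: [0.385, 0.3386, 0.0193]
orientation: [-0.236, 3.13, 0.002]
contact_force: [0.4, -9.8, 30.3]
grip_width: 0.0259
gripper_force: 14.5
clock: 5.62
eef_pos: [0.3857, 0.3389, 0.0196]
orientation: [-0.236, 3.129, 0.003]
contact_force: [-0.7, -1.3, 23.4]
grip_width: 0.0005
gripper_force: 11.6
```

The fingers closed to zero, so the grasp failed. I'll look at it in one composite.

```bash
python3 - <<'E'
from h import *
s=snap('scene','scene2')['image'];d=snap('side','side2')['image'];w=snap('wrist','wrist2')['image']
A=cv2.resize(s[170:320,320:520],(400,300));B=cv2.resize(d[70:220,180:380],(400,300));C=cv2.resize(w,(400,300))
print(proj(load('scene2'),[.385,.339,.02]),proj(load('side2'),[.385,.339,.02]))
E=cv2.resize(w[200:420,130:430],(400,293)); E=np.vstack([E,np.zeros((7,400,3),np.uint8)])
cv2.imwrite('pics/comp2.png',np.vstack([np.hstack([A,B]),np.hstack([C,E])]))
E
```

```text
[[422.5067129  266.80997542]] [[259.22854486 146.65560848]]
```

View pics/comp2.png

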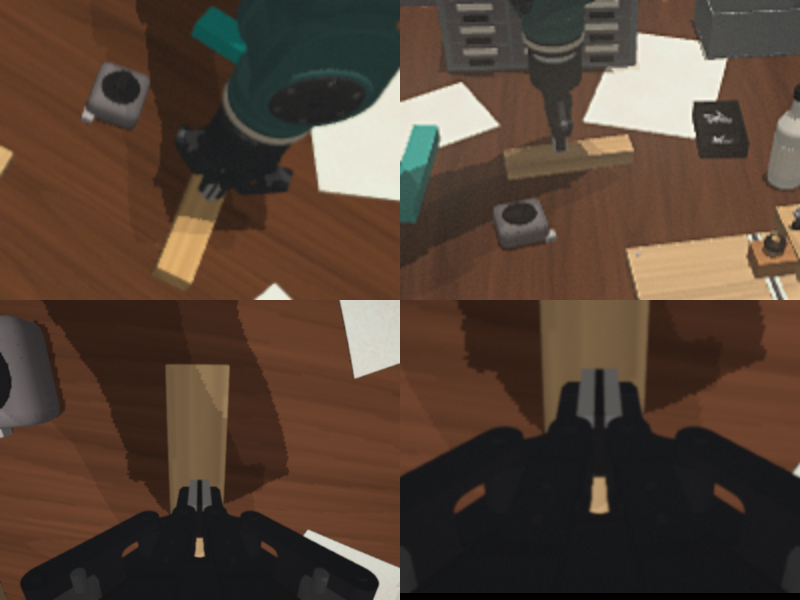

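The shut fingers stand on top of the rung and press about 23 N; the rung has barely moved. So the tips stand farther back than I assumed. I'll lift off and measure the real tip position, shut and open, against projected tool-axis marks.

```bash

python3 -m inch '[[[0,0,-0.1],[0,0,0]],[[0,0,-0.3],[0,0,0]],[[0,0,-0.5],[0,0,0]],[[0,0,-0.5],[0,0,0]],[[0,0,-0.5],[0,0,0]]]'
python3 - <<'E'
from h import *
for n in ('scene','side','wrist'): snap(n,n+'3')
pickle.dump(st(),open('pics/st3.pkl','wb'))
E
python3 -m inch '[[[0,0,0],[0,0,0]],[[0,0,0],[0,0,0]],[[0,0,0],[0,0,0]],[[0,0,0],[0,0,0]],[[0,0,0],[0,0,0]]]' 1
python3 -m inch '[[[0,0,0],[0,0,0]],[[0,0,0],[0,0,0]],[[0,0,0],[0,0,0]],[[0,0,0],[0,0,0]],[[0,0,0],[0,0,0]]]'
python3 - <<'E'
from h import *
for n in ('scene','side','wrist'): snap(n,n+'4')
s3=pickle.load(open('pics/st3.pkl','rb')); s4=st()
out=[]
def panel(f,s,y=0):
    c=load(f);M=R.from_rotvec(s['orientation']).as_matrix();p=np.array(s['eef_pos'])
    ctr=proj(c,p)[0].round().astype(int); x0,y0=ctr-[33,25]
    im=cv2.resize(c['image'][y0:y0+50,x0:x0+66],(396,300),interpolation=2)
    for k,(z,col) in enumerate(((.014,(0,0,255)),(0,(0,255,0)),(-.014,(255,0,0)))):
        for yy in ([0] if not y else [-y,y]):
            q=(proj(c,p+M@[0,yy,z])[0]-[x0,y0]+.5)*6-.5
            cv2.drawMarker(im,tuple(int(v) for v in q),col,cv2.MARKER_TILTED_CROSS,8,1)
    return im
cv2.imwrite('pics/comp3.png',np.vstack([np.hstack([panel('scene3',s3),panel('side3',s3)]),np.hstack([panel('scene4',s4,.0425),panel('side4',s4,.0425)])]))
print(np.round(s4['eef_pos'],4))
E
```

```text
clock: 6.18
eef_pos: [0.3847, 0.3384, 0.0686]
orientation: [-0.237, 3.131, 0.001]
contact_force: [-0.5, 0.5, -0.7]
grip_width: 0.0
gripper_force: 0.0
clock: 6.75
eef_pos: [0.3841, 0.338, 0.0677]
orientation: [0.237, -3.132, 0.0]
contact_force: [-0.6, -0.3, 0.2]
grip_width: 0.0605
gripper_force: 0.0
clock: 7.17
eef_pos: [0.3841, 0.338, 0.0679]
orientation: [-0.237, 3.133, 0.0]
contact_force: [-0.3, 0.4, -0.2]
grip_width: 0.0851
gripper_force: 0.0
[0.3842 0.338  0.0679]
```

View pics/comp3.png

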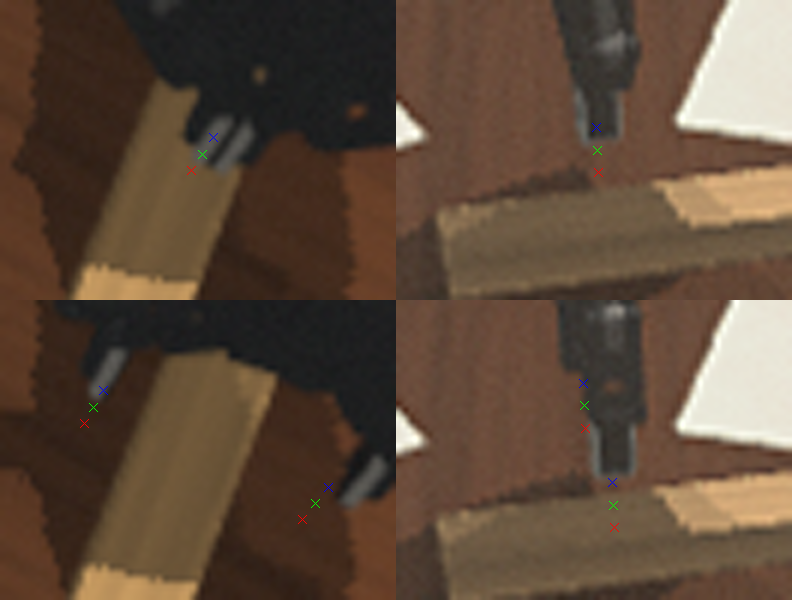

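The marks show the real tips about 8 mm behind the reported TCP when shut, and about 20 mm behind when open. That matches the contact at TCP z = 19.6 mm on the 28 mm rung, so the reported TCP is about 20 mm too far ahead. For tips about 5 mm above the table at 40 mm gap, I need TCP z ≈ −6 mm. I'll descend in steps and watch the force.

```bash

python3 -m inch '[[[0,0,0.12],[0,0,0]],[[0,0,0.24],[0,0,0]],[[0,0,0.36],[0,0,0]],[[0,0,0.48],[0,0,0]],[[0,0,0.55],[0,0,0]]]'
python3 -m inch '[[[0,0,0.04],[0,0,0]],[[0,0,0.08],[0,0,0]],[[0,0,0.12],[0,0,0]],[[0,0,0.16],[0,0,0]],[[0,0,0.19],[0,0,0]]]'
python3 -m inch '[[[0,0,0],[0,0,0]],[[0,0,0],[0,0,0]],[[0,0,0],[0,0,0]],[[0,0,0],[0,0,0]],[[0,0,0],[0,0,0]]]' -1 60
python3 -m inch '[[[0,0,0],[0,0,0]],[[0,0,0],[0,0,0]],[[0,0,0],[0,0,0]],[[0,0,0],[0,0,0]],[[0,0,0],[0,0,0]]]'
```

```text
clock: 7.73
eef_pos: [0.3838, 0.3378, 0.0118]
orientation: [0.237, -3.132, 0.001]
contact_force: [0.1, 0.0, -0.2]
grip_width: 0.0852
gripper_force: 0.0
clock: 8.15
eef_pos: [0.3843, 0.3381, -0.0063]
orientation: [-0.237, 3.132, 0.0]
contact_force: [-0.4, -0.1, -0.2]
grip_width: 0.0851
gripper_force: 0.0
clock: 8.57
eef_pos: [0.3844, 0.3382, -0.0057]
orientation: [-0.236, 3.132, 0.001]
contact_force: [-0.5, -0.9, 7.4]
grip_width: 0.0395
gripper_force: 61.1
clock: 8.98
eef_pos: [0.3844, 0.3381, -0.0057]
orientation: [-0.236, 3.132, 0.001]
contact_force: [-1.2, -0.5, 5.6]
grip_width: 0.0388
gripper_force: 61.1
```

The rung is gripped: 39 mm gap, 61 N. I'll lift it, and work out the block's place and the route.

```bash

python3 -m inch '[[[0,0,-0.1],[0,0,0]],[[0,0,-0.3],[0,0,0]],[[0,0,-0.5],[0,0,0]],[[0,0,-0.7],[0,0,0]],[[0,0,-0.9],[0,0,0]]]' - 80
python3 -m inch '[[[0,0,-0.2],[0,0,0]],[[0,0,-0.3],[0,0,0]],[[0,0,-0.3],[0,0,0]],[[0,0,-0.3],[0,0,0]],[[0,0,-0.3],[0,0,0]]]'
python3 - <<'E'
from h import *
S,W=load('scene0'),load('wrist0'); J=np.array([.6345,.0114,0]);M=R.from_euler('z',.0995).as_matrix()
u=lambda q:(np.array(q,float)+.5)/3.8-.5+[145,200]
print('scene blk',((onz(S,u([[435,300],[500,345],[385,378]]),.046)-J)@M).round(4).tolist())
print('wrist blk',((onz(W,[[390,93],[441,90],[442,133],[392,136]],.046)-J)@M).round(4).tolist())
g=load('wrist4'); 
snap('scene','scene5');snap('wrist','wrist5'); print(np.round(st()['eef_pos'],4),st()['orientation'])
E
```

```text
clock: 9.4
eef_pos: [0.384, 0.3379, 0.0849]
orientation: [0.237, -3.133, 0.0]
contact_force: [0.1, 0.2, -1.2]
grip_width: 0.0388
gripper_force: 81.4
clock: 9.82
eef_pos: [0.3837, 0.3378, 0.1131]
orientation: [0.237, -3.132, 0.001]
contact_force: [0.0, 0.3, -0.7]
grip_width: 0.0388
gripper_force: 81.5
scene blk [[0.0149, 0.0459, 0.046], [0.0187, 0.0935, 0.046], [0.0696, 0.0476, 0.046]]
wrist blk [[0.0115, 0.0881, 0.046], [0.065, 0.087, 0.046], [0.0675, 0.0432, 0.046], [0.0133, 0.0446, 0.046]]
[0.3837 0.3377 0.1129] [ 2.36484775e-01 -3.13125399e+00  1.12964470e-03]
```

The block's −y face is at jig y ≈ 0.045, so the in-place rung centre is at about jig (−0.030, 0.0255). I'll move to a staging point 40 mm short and 20 mm to the −y side, above the bed.

```bash

python3 -m inch '[[[-0.03,-0.1,0],[0,0,0]],[[-0.09,-0.28,0],[0,0,0]],[[-0.16,-0.48,0],[0,0,0]],[[-0.22,-0.68,0],[0,0,0]],[[-0.29,-0.88,0],[0,0,0]]]'
python3 -m inch '[[[-0.06,-0.18,0],[0,0,0]],[[-0.12,-0.36,0],[0,0,0]],[[-0.18,-0.54,0],[0,0,0]],[[-0.24,-0.72,0],[0,0,0]],[[-0.29,-0.88,0],[0,0,0]]]'
python3 -m inch '[[[-0.06,-0.18,0],[0,0,0]],[[-0.12,-0.36,0],[0,0,0]],[[-0.18,-0.54,0],[0,0,0]],[[-0.24,-0.72,0],[0,0,0]],[[-0.29,-0.88,0],[0,0,0]]]'
python3 -m inch '[[[-0.06,-0.18,0],[0,0,0.02]],[[-0.12,-0.36,0],[0,0,0.04]],[[-0.18,-0.54,0],[0,0,0.049]],[[-0.24,-0.74,0],[0,0,0.049]],[[-0.28,-0.86,0],[0,0,0.049]]]'
python3 -m inch '[[[0,0,0.1],[0,0,0]],[[0,0,0.2],[0,0,0]],[[0,0,0.3],[0,0,0]],[[0,0,0.36],[0,0,0]],[[0,0,0.36],[0,0,0]]]'
python3 - <<'E'
from h import *
a=snap('scene','scene6');b=snap('wrist','wrist6');d=snap('side','side6')
print(np.round(st()['eef_pos'],4),st()['orientation'])
A=cv2.resize(a['image'][195:345,150:350],(400,300),interpolation=2);D=cv2.resize(d['image'][170:290,280:440],(400,300),interpolation=2)
B=cv2.resize(b['image'],(400,300));C=cv2.resize(b['image'][60:330,140:500],(400,300),interpolation=2)
cv2.imwrite('pics/comp6.png',np.vstack([np.hstack([A,D]),np.hstack([B,C])]))
E
```

```text
clock: 10.33
eef_pos: [0.4262, 0.2539, 0.1134]
orientation: [0.237, -3.132, 0.001]
contact_force: [0.5, 0.3, -0.7]
grip_width: 0.0387
gripper_force: 81.5
clock: 10.75
eef_pos: [0.4682, 0.171, 0.1134]
orientation: [0.236, -3.132, 0.0]
contact_force: [-0.1, 0.1, -0.2]
grip_width: 0.0383
gripper_force: 81.5
clock: 11.17
eef_pos: [0.5101, 0.0884, 0.1134]
orientation: [0.236, -3.132, 0.0]
contact_force: [0.8, 0.2, -1.7]
grip_width: 0.0389
gripper_force: 81.5
clock: 11.58
eef_pos: [0.5508, 0.0071, 0.1134]
orientation: [0.155, -3.137, 0.0]
contact_force: [0.1, -0.6, -0.4]
grip_width: 0.0387
gripper_force: 81.5
clock: 12.0
eef_pos: [0.5495, 0.0092, 0.0766]
orientation: [0.156, -3.135, -0.001]
contact_force: [-1.0, -0.4, -0.8]
grip_width: 0.039
gripper_force: 81.6
[0.5506 0.0092 0.0783] [-1.56318216e-01  3.13741215e+00 -7.16431938e-05]
```

View pics/comp6.png

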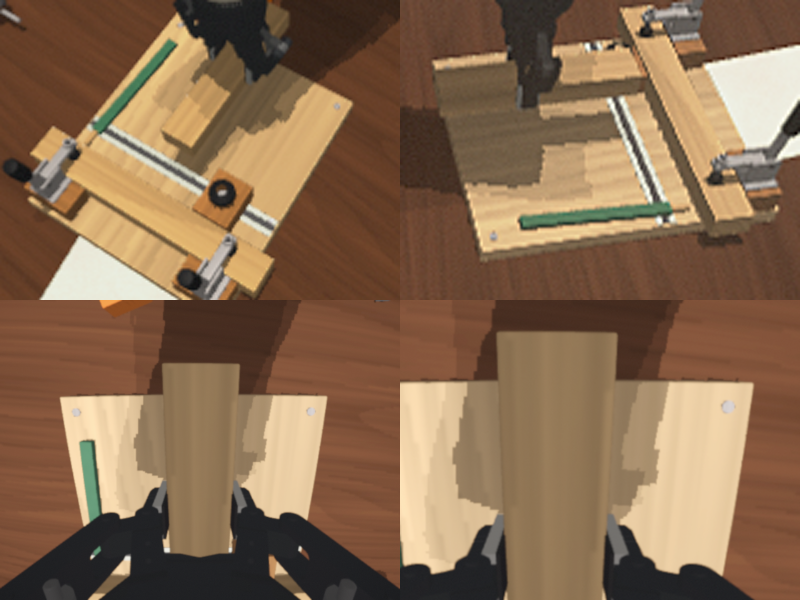

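The rung is level in the fingers over the bed. Its near end is at wrist (228..335, 90), and the near bed corners are at wrist (85,136) and (456,136). The side view shows about 30 mm to the upright, and nothing is touching.

```bash
python3 - <<'E'
from h import *
W,S=load('wrist6'),load('scene6')
z=.0783+.034
e=onz(W,[[228.2,90],[334.6,90]],z); b=onz(W,[[85.4,135.5],[456.4,135.5]],.018)
J=np.array([.6345,.0114,0]);M=R.from_euler('z',.0995).as_matrix()
print('end',e.round(4).tolist(),np.linalg.norm(e[1]-e[0]),'jig',((e-J)@M).round(4).tolist())
d=b[0]-b[1]; print('bed',b.round(4).tolist(),((b-J)@M).round(4).tolist(),np.linalg.norm(d),'yaw',np.arctan2(d[0],-d[1]))
d=e[0]-e[1];print('rung yaw',np.arctan2(d[0],-d[1]))
# scene far end top
q=np.array([[163,130],[200,147]])/2+[149.75,194.75]; f=onz(S,q,z);print('far',((f-J)@M).round(4).tolist())
s=st();T=R.from_rotvec(s['orientation']).as_matrix();print('tool',((e-s['eef_pos'])@T).round(4).tolist(),'toolyaw',np.arctan2(-T[0,1],T[1,1]), ((np.array(s['eef_pos'])-J)@M).round(4))
E
```

```text
end [[0.4672, -0.0176, 0.1123], [0.4634, 0.0203, 0.1123]] 0.03807560172344447 jig [[-0.1693, -0.0123, 0.1123], [-0.1693, 0.0258, 0.1123]]
bed [[0.498, -0.1308, 0.018], [0.4728, 0.1238, 0.018]] [[-0.1499, -0.128, 0.018], [-0.1498, 0.1279, 0.018]] 0.25587204452390905 yaw 0.09885296301790644
rung yaw 0.10023419299592136
far [[0.0307, -0.0092, 0.1123], [0.0266, 0.0354, 0.1123]]
tool [[0.0856, -0.0184, -0.0341], [0.0856, 0.0196, -0.0341]] toolyaw 0.09956552604517319 [-0.0837  0.0062  0.0783]
```

The rung centre is at about jig (−0.069, 0.008) and yaw matches the jig's. I'll lower it towards the bed (66 mm) with fine last steps.

```bash

python3 -m inch '[[[0,0,0.12],[0,0,0]],[[0,0,0.26],[0,0,0]],[[0,0,0.4],[0,0,0]],[[0,0,0.52],[0,0,0]],[[0,0,0.58],[0,0,0]]]' - 90
python3 -m inch '[[[0,0,0.01],[0,0,0]],[[0,0,0.02],[0,0,0]],[[0,0,0.03],[0,0,0]],[[0,0,0.04],[0,0,0]],[[0,0,0.05],[0,0,0]]]'
python3 -m inch '[[[0,0,0.004],[0,0,0]],[[0,0,0.008],[0,0,0]],[[0,0,0.012],[0,0,0]],[[0,0,0.016],[0,0,0]],[[0,0,0.016],[0,0,0]]]'
```

```text
clock: 12.57
eef_pos: [0.5502, 0.0093, 0.0192]
orientation: [0.156, -3.137, -0.0]
contact_force: [-0.7, 0.7, -1.6]
grip_width: 0.0385
gripper_force: 91.9
clock: 12.98
eef_pos: [0.5508, 0.0092, 0.0153]
orientation: [-0.156, 3.137, -0.0]
contact_force: [-0.4, 0.3, -0.8]
grip_width: 0.0381
gripper_force: 91.9
clock: 13.4
eef_pos: [0.5504, 0.0092, 0.0132]
orientation: [0.156, -3.138, -0.0]
contact_force: [0.3, 0.3, -1.3]
grip_width: 0.0383
gripper_force: 91.9
```

```bash

python3 -m inch '[[[0,0,0.003],[0,0,0]],[[0,0,0.006],[0,0,0]],[[0,0,0.008],[0,0,0]],[[0,0,0.008],[0,0,0]],[[0,0,0.008],[0,0,0]]]'
python3 -m inch '[[[0,0,0.003],[0,0,0]],[[0,0,0.006],[0,0,0]],[[0,0,0.008],[0,0,0]],[[0,0,0.008],[0,0,0]],[[0,0,0.008],[0,0,0]]]'
```

```text
clock: 13.82
eef_pos: [0.5504, 0.0093, 0.0125]
orientation: [-0.156, 3.138, -0.0]
contact_force: [-0.5, 0.0, 0.0]
grip_width: 0.038
gripper_force: 92.5
clock: 14.23
eef_pos: [0.5505, 0.0092, 0.0125]
orientation: [-0.156, 3.137, -0.0]
contact_force: [-5.0, 0.0, 15.1]
grip_width: 0.0381
gripper_force: 94.3
```

The bed contact is found at 15 N, stiffness about 20 N/mm. I'll ease off to light contact and slide towards the block.

```bash

python3 -m inch '[[[0,0,-0.006],[0,0,0]],[[0,0,-0.008],[0,0,0]],[[0,0,-0.008],[0,0,0]],[[0,0,-0.008],[0,0,0]],[[0,0,-0.008],[0,0,0]]]'
python3 -m inch '[[[0,0.02,0],[0,0,0]],[[0,0.05,0],[0,0,0]],[[0,0.08,0],[0,0,0]],[[0,0.1,0],[0,0,0]],[[0,0.12,0],[0,0,0]]]'
python3 -m inch '[[[0,0.004,0],[0,0,0]],[[0,0.008,0],[0,0,0]],[[0,0.012,0],[0,0,0]],[[0,0.016,0],[0,0,0]],[[0,0.016,0],[0,0,0]]]'
```

```text
clock: 14.65
eef_pos: [0.5505, 0.0092, 0.0125]
orientation: [-0.156, 3.138, 0.0]
contact_force: [-0.9, 0.1, 2.3]
grip_width: 0.0388
gripper_force: 92.5
clock: 15.07
eef_pos: [0.5492, 0.0215, 0.0125]
orientation: [-0.157, 3.138, -0.0]
contact_force: [-0.0, -2.0, 1.8]
grip_width: 0.0386
gripper_force: 92.6
clock: 15.48
eef_pos: [0.5491, 0.0228, 0.0125]
orientation: [-0.156, 3.138, 0.0]
contact_force: [-0.8, -0.2, 1.1]
grip_width: 0.0387
gripper_force: 92.6
```

Side gap left is about 3 mm. I'll advance 30 mm towards the upright first so the whole block face is alongside.

```bash

python3 -m inch '[[[-0.03,0,0],[0,0,0]],[[-0.09,0,0],[0,0,0]],[[-0.16,0,0],[0,0,0]],[[-0.23,0,0],[0,0,0]],[[-0.3,0,0],[0,0,0]]]'
python3 -m inch '[[[0,0.004,0],[0,0,0]],[[0,0.008,0],[0,0,0]],[[0,0.012,0],[0,0,0]],[[0,0.016,0],[0,0,0]],[[0,0.016,0],[0,0,0]]]'
python3 -m inch '[[[0,0.004,0],[0,0,0]],[[0,0.008,0],[0,0,0]],[[0,0.01,0],[0,0,0]],[[0,0.01,0],[0,0,0]],[[0,0.01,0],[0,0,0]]]'
```

```text
clock: 15.9
eef_pos: [0.5796, 0.0259, 0.0125]
orientation: [0.156, -3.138, -0.0]
contact_force: [-3.5, -1.0, 5.8]
grip_width: 0.038
gripper_force: 93.1
clock: 16.32
eef_pos: [0.5787, 0.0274, 0.0125]
orientation: [-0.156, 3.138, 0.0]
contact_force: [1.1, 1.0, 1.6]
grip_width: 0.0387
gripper_force: 92.8
clock: 16.73
eef_pos: [0.5785, 0.0283, 0.0125]
orientation: [0.156, -3.137, 0.0]
contact_force: [-0.5, -1.8, 2.5]
grip_width: 0.0384
gripper_force: 92.7
```

```bash

python3 -m inch '[[[0,0.002,0],[0,0,0]],[[0,0.004,0],[0,0,0]],[[0,0.006,0],[0,0,0]],[[0,0.008,0],[0,0,0]],[[0,0.008,0],[0,0,0]]]'
python3 -m inch '[[[0,0.002,0],[0,0,0]],[[0,0.004,0],[0,0,0]],[[0,0.006,0],[0,0,0]],[[0,0.006,0],[0,0,0]],[[0,0.006,0],[0,0,0]]]'
```

```text
clock: 17.15
eef_pos: [0.5786, 0.0292, 0.0125]
orientation: [-0.156, 3.138, -0.0]
contact_force: [-0.7, -2.0, 3.4]
grip_width: 0.0383
gripper_force: 92.8
clock: 17.57
eef_pos: [0.5786, 0.0298, 0.0125]
orientation: [-0.156, 3.138, 0.0]
contact_force: [-0.1, -1.6, 2.5]
grip_width: 0.0384
gripper_force: 92.8
```

```bash

python3 -m inch '[[[0,0.002,0],[0,0,0]],[[0,0.004,0],[0,0,0]],[[0,0.006,0],[0,0,0]],[[0,0.006,0],[0,0,0]],[[0,0.006,0],[0,0,0]]]'
python3 -m inch '[[[0,0.002,0],[0,0,0]],[[0,0.004,0],[0,0,0]],[[0,0.005,0],[0,0,0]],[[0,0.005,0],[0,0,0]],[[0,0.005,0],[0,0,0]]]'
```

```text
clock: 17.98
eef_pos: [0.5785, 0.0304, 0.0125]
orientation: [-0.156, 3.138, 0.0]
contact_force: [1.0, -1.6, 3.3]
grip_width: 0.0383
gripper_force: 92.8
clock: 18.4
eef_pos: [0.5784, 0.0309, 0.0125]
orientation: [-0.156, 3.138, 0.0]
contact_force: [0.2, -2.6, 2.8]
grip_width: 0.0384
gripper_force: 92.8
```

```bash

python3 -m inch '[[[0,0.002,0],[0,0,0]],[[0,0.004,0],[0,0,0]],[[0,0.005,0],[0,0,0]],[[0,0.005,0],[0,0,0]],[[0,0.005,0],[0,0,0]]]'
python3 -m inch '[[[0,0.002,0],[0,0,0]],[[0,0.004,0],[0,0,0]],[[0,0.005,0],[0,0,0]],[[0,0.005,0],[0,0,0]],[[0,0.005,0],[0,0,0]]]'
python3 -c "from h import *;print(np.round(st()['moment'],3))"
```

```text
clock: 18.82
eef_pos: [0.5784, 0.0311, 0.0125]
orientation: [0.156, -3.138, 0.001]
contact_force: [1.0, -5.3, 2.9]
grip_width: 0.0387
gripper_force: 92.8
clock: 19.23
eef_pos: [0.5784, 0.0312, 0.0125]
orientation: [0.155, -3.138, 0.002]
contact_force: [-0.6, -6.9, 3.2]
grip_width: 0.038
gripper_force: 92.8
[-1.42  -0.058 -0.418]
```

The side contact with the block is made at about 5 N lateral, position stalled. Now I ease it slightly and advance towards the upright slowly.

```bash

python3 -m inch '[[[-0.01,-0.001,0],[0,0,0]],[[-0.02,-0.001,0],[0,0,0]],[[-0.03,-0.001,0],[0,0,0]],[[-0.04,-0.001,0],[0,0,0]],[[-0.045,-0.001,0],[0,0,0]]]'
python3 -m inch '[[[-0.004,0,0],[0,0,0]],[[-0.008,0,0],[0,0,0]],[[-0.012,0,0],[0,0,0]],[[-0.014,0,0],[0,0,0]],[[-0.014,0,0],[0,0,0]]]'
python3 -m inch '[[[-0.002,0,0],[0,0,0]],[[-0.004,0,0],[0,0,0]],[[-0.006,0,0],[0,0,0]],[[-0.008,0,0],[0,0,0]],[[-0.008,0,0],[0,0,0]]]'
```

```text
clock: 19.65
eef_pos: [0.581, 0.0315, 0.0125]
orientation: [0.155, -3.135, 0.002]
contact_force: [-11.7, -9.4, 13.2]
grip_width: 0.0385
gripper_force: 94.2
clock: 20.07
eef_pos: [0.5823, 0.0316, 0.0125]
orientation: [0.155, -3.135, 0.002]
contact_force: [-10.7, -9.6, 14.1]
grip_width: 0.0385
gripper_force: 94.2
clock: 20.48
eef_pos: [0.5831, 0.0317, 0.0125]
orientation: [0.155, -3.135, 0.002]
contact_force: [-11.2, -9.7, 13.6]
grip_width: 0.0383
gripper_force: 94.2
```

The down force grew to 14 N while sliding, so the 11 N on x is bed and side friction, with x following the command 1:1. I'll ease z and y before going on.

```bash

python3 -m inch '[[[0,0,-0.003],[0,0,0]],[[0,-0.001,-0.006],[0,0,0]],[[0,-0.001,-0.006],[0,0,0]],[[0,-0.001,-0.006],[0,0,0]],[[0,-0.001,-0.006],[0,0,0]]]'
python3 -m inch '[[[-0.002,0,0],[0,0,0]],[[-0.004,0,0],[0,0,0]],[[-0.006,0,0],[0,0,0]],[[-0.006,0,0],[0,0,0]],[[-0.006,0,0],[0,0,0]]]'
```

```text
clock: 20.9
eef_pos: [0.5839, 0.0317, 0.0126]
orientation: [0.155, -3.135, 0.002]
contact_force: [-4.5, -7.7, -0.2]
grip_width: 0.0383
gripper_force: 92.4
clock: 21.32
eef_pos: [0.5844, 0.0318, 0.0125]
orientation: [0.155, -3.135, 0.002]
contact_force: [-4.3, -8.0, 0.8]
grip_width: 0.0383
gripper_force: 92.4
```

```bash

python3 -m inch '[[[-0.002,-0.002,0],[0,0,0]],[[-0.004,-0.002,0],[0,0,0]],[[-0.006,-0.002,0],[0,0,0]],[[-0.008,-0.002,0],[0,0,0]],[[-0.01,-0.002,0],[0,0,0]]]'
python3 -m inch '[[[-0.002,0,0],[0,0,0]],[[-0.004,0,0],[0,0,0]],[[-0.006,0,0],[0,0,0]],[[-0.008,0,0],[0,0,0]],[[-0.008,0,0],[0,0,0]]]'
python3 -m inch '[[[-0.002,0,0],[0,0,0]],[[-0.004,0,0],[0,0,0]],[[-0.006,0,0],[0,0,0]],[[-0.006,0,0],[0,0,0]],[[-0.006,0,0],[0,0,0]]]'
```

```text
clock: 21.73
eef_pos: [0.5855, 0.0318, 0.0125]
orientation: [0.155, -3.135, 0.001]
contact_force: [-4.1, -7.3, 1.4]
grip_width: 0.0387
gripper_force: 92.5
clock: 22.15
eef_pos: [0.5863, 0.0319, 0.0125]
orientation: [0.155, -3.135, 0.001]
contact_force: [-4.4, -6.7, 0.6]
grip_width: 0.0385
gripper_force: 92.5
clock: 22.57
eef_pos: [0.5869, 0.0319, 0.0125]
orientation: [0.155, -3.135, 0.001]
contact_force: [-4.1, -6.8, 0.8]
grip_width: 0.0383
gripper_force: 92.5
```

```bash

python3 -m inch '[[[-0.002,-0.003,0],[0,0,0]],[[-0.004,-0.003,0],[0,0,0]],[[-0.006,-0.003,0],[0,0,0]],[[-0.008,-0.003,0],[0,0,0]],[[-0.008,-0.003,0],[0,0,0]]]'
python3 -m inch '[[[-0.002,0,0],[0,0,0]],[[-0.004,0,0],[0,0,0]],[[-0.006,0,0],[0,0,0]],[[-0.006,0,0],[0,0,0]],[[-0.006,0,0],[0,0,0]]]'
python3 -m inch '[[[-0.002,0,0],[0,0,0]],[[-0.004,0,0],[0,0,0]],[[-0.006,0,0],[0,0,0]],[[-0.006,0,0],[0,0,0]],[[-0.006,0,0],[0,0,0]]]'
```

```text
clock: 22.98
eef_pos: [0.5875, 0.0319, 0.0125]
orientation: [0.155, -3.135, 0.001]
contact_force: [-5.4, -6.6, 2.2]
grip_width: 0.0383
gripper_force: 92.5
clock: 23.4
eef_pos: [0.5875, 0.0319, 0.0125]
orientation: [0.155, -3.134, 0.001]
contact_force: [-9.0, -6.3, 3.5]
grip_width: 0.0388
gripper_force: 93.0
clock: 23.82
eef_pos: [0.5875, 0.0319, 0.0125]
orientation: [0.155, -3.133, 0.001]
contact_force: [-11.8, -6.9, 7.0]
grip_width: 0.0384
gripper_force: 93.4
```

The x position has stalled at 0.5875 with force rising, so the end is on the upright. I'll check tilt and moments before trimming.

```bash
python3 - <<'E'
from h import *
s=st();T=R.from_rotvec(s['orientation']).as_matrix();print(T.round(4).tolist(),np.round(s['moment'],2),np.round(s['contact_force'],1))
M=R.from_euler('z',.0995).as_matrix();print('jig F',np.array(s['contact_force'])@M,'toolyaw',np.arctan2(-T[0,1],T[1,1]),'long axis (tool -x) z rise',-T[2,0],'roll',T[2,1])
E
```

```text
[[-0.9951, -0.0989, -0.0047], [-0.0989, 0.9951, -0.0009], [0.0047, -0.0005, -1.0]] [-1.25  2.05 -0.19] [-11.8  -6.9   7. ]
jig F [-12.37964946  -5.71108856   7.04819002] toolyaw 0.09904344276174813 long axis (tool -x) z rise -0.004739157054112447 roll -0.000455417526736829
```

The nose dips by 0.0047 rad from compliance. I'll level it with a small turn about tool y, ease y a little, then trim the push.

```bash

python3 -m inch '[[[0,-0.001,0],[0,-0.002,0]],[[0,-0.002,0],[0,-0.0045,0]],[[0,-0.002,0],[0,-0.0045,0]],[[0,-0.002,0],[0,-0.0045,0]],[[0,-0.002,0],[0,-0.0045,0]]]'
python3 - <<'E'
from h import *
s=st();T=R.from_rotvec(s['orientation']).as_matrix();M=R.from_euler('z',.0995).as_matrix();print('jig F',np.array(s['contact_force'])@M,'toolyaw',np.arctan2(-T[0,1],T[1,1]),'rise',-T[2,0],'roll',T[2,1],np.round(s['moment'],2))
E
```

```text
clock: 24.23
eef_pos: [0.5876, 0.0319, 0.0125]
orientation: [-0.156, 3.137, -0.0]
contact_force: [-10.8, -5.7, 6.5]
grip_width: 0.0384
gripper_force: 93.2
jig F [-11.27623734  -4.62083718   6.51576092] toolyaw 0.0991617824311515 rise 0.00028208355593144186 roll -8.754805162842691e-05 [-1.08  2.07 -0.21]
```

```bash

python3 -m inch '[[[-0.001,0,-0.001],[0,0,0]],[[-0.002,0,-0.002],[0,0,0]],[[-0.004,0,-0.002],[0,0,0]],[[-0.005,0,-0.002],[0,-0.0005,0]],[[-0.005,0,-0.002],[0,-0.0005,0]]]'
python3 -m inch '[[[0,0,0],[0,0,0]],[[0,0,0],[0,0,0]],[[0,0,0],[0,0,0]],[[0,0,0],[0,0,0]],[[0,0,0],[0,0,0]]]'
python3 - <<'E'
from h import *
s=st();T=R.from_rotvec(s['orientation']).as_matrix();M=R.from_euler('z',.0995).as_matrix();print('jig F',np.array(s['contact_force'])@M,'toolyaw',np.arctan2(-T[0,1],T[1,1]),'rise',-T[2,0],'roll',T[2,1],np.round(s['moment'],2))
a=snap('scene','scene7');d=snap('side','side7');b=snap('wrist','wrist7')
A=cv2.resize(a['image'][225:345,160:320],(800,600),interpolation=2)[:, :]
A=cv2.resize(a['image'][225:345,160:320],(400,300),interpolation=2);D=cv2.resize(d['image'][170:260,320:440],(400,300),interpolation=2)
B=cv2.resize(b['image'],(400,300));C=cv2.resize(a['image'][255:315,220:300],(400,300),interpolation=2)
cv2.imwrite('pics/comp7.png',np.vstack([np.hstack([A,D]),np.hstack([B,C])]))
E
```

```text
clock: 24.65
eef_pos: [0.5876, 0.0319, 0.0125]
orientation: [0.156, -3.137, 0.0]
contact_force: [-11.4, -6.1, 6.6]
grip_width: 0.0384
gripper_force: 93.3
clock: 25.07
eef_pos: [0.5876, 0.0319, 0.0125]
orientation: [0.156, -3.138, 0.0]
contact_force: [-12.7, -6.4, 7.1]
grip_width: 0.0386
gripper_force: 93.3
jig F [-13.27290848  -5.14876182   7.14441847] toolyaw 0.09911054228174211 rise -0.00022123127037733688 roll -0.00012947438766586856 [-1.13  2.42 -0.24]
```

View pics/comp7.png

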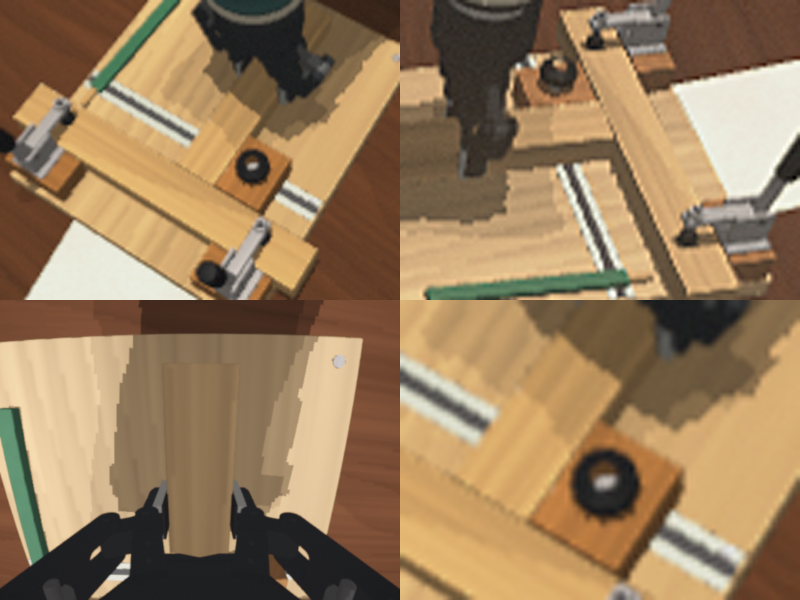

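The rung lies flat, butted against the upright (comp7 upper right, about (610,130)) and flush with the block (about (530,500)); the pencil and everything else are untouched. Fz is still 7 N, so I'll ease z, bring the push to about 14 N, and hold.

```bash

python3 -m inch '[[[-0.001,0,-0.001],[0,0,0]],[[-0.002,0,-0.002],[0,0,0]],[[-0.003,0,-0.003],[0,0,0]],[[-0.003,0,-0.003],[0,0,0]],[[-0.003,0,-0.003],[0,0,0]]]'
python3 -m inch '[[[0,0,0],[0,0,0]],[[0,0,0],[0,0,0]],[[0,0,0],[0,0,0]],[[0,0,0],[0,0,0]],[[0,0,0],[0,0,0]]]'
python3 -m inch '[[[0,0,0],[0,0,0]],[[0,0,0],[0,0,0]],[[0,0,0],[0,0,0]],[[0,0,0],[0,0,0]],[[0,0,0],[0,0,0]]]'
```

```text
clock: 25.63
eef_pos: [0.5876, 0.0319, 0.0125]
orientation: [0.156, -3.137, 0.0]
contact_force: [-12.7, -5.7, 2.8]
grip_width: 0.0381
gripper_force: 92.9
clock: 26.05
eef_pos: [0.5876, 0.0319, 0.0125]
orientation: [0.155, -3.137, 0.0]
contact_force: [-14.0, -6.4, 2.1]
grip_width: 0.0383
gripper_force: 92.9
clock: 26.47
eef_pos: [0.5876, 0.0319, 0.0125]
orientation: [0.156, -3.137, 0.0]
contact_force: [-12.6, -6.2, 3.3]
grip_width: 0.0386
gripper_force: 92.9
```

The push is steady at about 13.5 N, with bed loss under 2 N. I'll hold for over 3 s.

```bash

python3 -m inch '[[[0,0,0],[0,0,0]],[[0,0,0],[0,0,0]],[[0,0,0],[0,0,0]],[[0,0,0],[0,0,0]],[[0,0,0],[0,0,0]]]' | grep -E 'clock|contact'
python3 -m inch '[[[0,0,0],[0,0,0]],[[0,0,0],[0,0,0]],[[0,0,0],[0,0,0]],[[0,0,0],[0,0,0]],[[0,0,0],[0,0,0]]]' | grep -E 'clock|contact'
python3 -m inch '[[[0,0,0],[0,0,0]],[[0,0,0],[0,0,0]],[[0,0,0],[0,0,0]],[[0,0,0],[0,0,0]],[[0,0,0],[0,0,0]]]' | grep -E 'clock|contact'
python3 -m inch '[[[0,0,0],[0,0,0]],[[0,0,0],[0,0,0]],[[0,0,0],[0,0,0]],[[0,0,0],[0,0,0]],[[0,0,0],[0,0,0]]]' | grep -E 'clock|contact'
python3 -m inch '[[[0,0,0],[0,0,0]],[[0,0,0],[0,0,0]],[[0,0,0],[0,0,0]],[[0,0,0],[0,0,0]],[[0,0,0],[0,0,0]]]' | grep -E 'clock|contact'
python3 -m inch '[[[0,0,0],[0,0,0]],[[0,0,0],[0,0,0]],[[0,0,0],[0,0,0]],[[0,0,0],[0,0,0]],[[0,0,0],[0,0,0]]]' | grep -E 'clock|contact'
python3 -m inch '[[[0,0,0],[0,0,0]],[[0,0,0],[0,0,0]],[[0,0,0],[0,0,0]],[[0,0,0],[0,0,0]],[[0,0,0],[0,0,0]]]' | grep -E 'clock|contact'
python3 -m inch '[[[0,0,0],[0,0,0]],[[0,0,0],[0,0,0]],[[0,0,0],[0,0,0]],[[0,0,0],[0,0,0]],[[0,0,0],[0,0,0]]]'
```

```text
clock: 26.88
contact_force: [-12.9, -6.3, 3.7]
clock: 27.3
contact_force: [-12.3, -7.1, 3.5]
clock: 27.72
contact_force: [-12.9, -7.4, 3.5]
clock: 28.13
contact_force: [-13.0, -7.1, 3.5]
clock: 28.55
contact_force: [-12.9, -6.5, 2.3]
clock: 28.97
contact_force: [-13.4, -6.3, 3.9]
clock: 29.38
contact_force: [-13.6, -7.1, 3.3]
clock: 29.8
eef_pos: [0.5876, 0.0319, 0.0125]
orientation: [0.156, -3.137, 0.0]
contact_force: [-12.5, -6.4, 3.1]
grip_width: 0.0383
gripper_force: 92.9
```

```bash
python3 -c "
from plant import order
print(order.close_job())"
```

```text
the job is handed in; nothing more can be done
None
```

The job is handed in at about 30 s: the rung lies flat, flush with the squaring block and butted on the upright, still gripped and pushed with about 13 N at the wrist (an estimated 9 N or more at the upright), held steady for over 3 s; the first grasp missed and briefly pressed the rung's top with up to about 30 N.

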